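# Clear and load the drying tray and start the dryer

## Task

Take the lidded tub out of the plywood tray and stand it on the middle of the small shelf at the end of the dryer. Stand every plaster animal on the bench upright in the tray, then push the loaded tray along the rollers, without lifting it off them, until it is fully home against the end stop of the drying bay. Only then start the dryer at its panel: press the round key, then the square key, then the long bar key, one at a time, each right down and let it come back up. Leave everything else on the bench where it is.

Things in the scene. Friction and masses are not known exactly. Their poses are not given: they have to be found in the camera images.
- rabbit: unpainted plaster rabbit: rounded block body 64 (local x) x 44 (local y) x 40 mm tall with flat sides and base, round head and two laid-back ears, 73 mm tall in all; about 0.16 kg. Origin: centre of its underside; local z up. May be absent (None).
- fish: unpainted plaster fish: rounded block body 64 (local x) x 44 (local y) x 40 mm tall with flat sides and base, upright tail fin and small back fin, 67 mm tall in all; about 0.16 kg. Origin: centre of its underside; local z up. May be absent (None).
- bird: unpainted plaster bird: rounded block body 64 (local x) x 44 (local y) x 40 mm tall with flat sides and base, round head with a beak that reaches 44 mm out from the origin and a small tail, 64 mm tall in all; about 0.16 kg. Origin: centre of its underside; local z up. May be absent (None).
- snail: unpainted plaster snail: rounded block body 64 (local x) x 44 (local y) x 40 mm tall with flat sides and base, a round shell standing on its back and two short horns, 67 mm tall in all; about 0.16 kg. Origin: centre of its underside; local z up. May be absent (None).
- tray: open plywood tray, 170 (local x) x 220 (local y) x 36 mm tall outside, walls and floor 6 mm, 0.6 kg, resting on the rollers. Origin: centre of its underside, 60 mm above the bench; local y runs along the line. It coasts little and needs about 1 to 3 N to push.
- tub: squat lidded paste tub: white cylinder 56 mm across and 36 mm tall with a grey lid 58 mm across above it, 46 mm tall in all, 0.25 kg; starts standing in the tray. Origin: centre of its underside.
- shelf_spot (a point): middle of the top of the small plywood shelf, 100 mm above the bench, fixed beyond the dryer's end stop; usable area 150 (x) x 130 mm (y). The back of the end stop (112 mm tall) is 70 mm from this point on its +y side. Same axes as the line.
- line: fixed line of free rollers, tops 60 mm above the bench, between rails 72 mm tall (4 mm side play for the tray). Origin on the bench. Runs along local y, from a 64 mm tall end plate at y = +300 mm to the drying bay's end stop (112 mm tall) whose face is at y = -245 mm. The bay is open on top; its walls reach to y = -20 mm: far wall with fans 175 mm tall, near wall 98 mm.
- bay_home (a point): where the tray's origin lies when the tray is fully home against the end stop of the drying bay: 60 mm above the bench, at local y = -135 mm of the line. Same axes as the line; local -y is the way in along the rollers (to the robot's right).
- key_round_top (a point): round white key, 36 mm across, on the dryer's control panel (a grey box 120 x 200 x 35 mm on the bench). This point is the centre of its top face, 57 mm above the bench when up, z up; local y runs along the row of keys. The three stand 60 mm apart, in an order that differs from start to start.
- key_square_top (a point): square white key, 34 x 34 mm, on the same panel. This point is the centre of its top face, 57 mm above the bench when up, z up; local y runs along the row of keys. The three stand 60 mm apart, in an order that differs from start to start.
- key_bar_top (a point): long bar-shaped white key, 64 mm (local x) x 22 mm, on the same panel. This point is the centre of its top face, 57 mm above the bench when up, z up; local y runs along the row of keys. The three stand 60 mm apart, in an order that differs from start to start.
- key_round (a joint): travel of the round key: 0 up, 0.006 m fully down; springs back when let go, 1.5 N to start it moving, 5 N fully down.
- key_square (a joint): travel of the square key: 0 up, 0.006 m fully down; springs back when let go, 1.5 N to start it moving, 5 N fully down.
- key_bar (a joint): travel of the bar key: 0 up, 0.006 m fully down; springs back when let go, 1.5 N to start it moving, 5 N fully down.
- discs: stack of three flat plaster discs 76 mm across, 24 mm tall. Bystander, to be left alone. Origin: on its underside.
- jar_near: paint jar, 44 mm across, 60 mm tall, on the robot's side of the animals. Bystander, to be left alone. Origin: on its underside.
- brush: brush 170 mm long, lying. Bystander, to be left alone. Origin: on its underside.
- knife: modelling spatula 180 mm long, lying. Bystander, to be left alone. Origin: on its underside.
- jar_left: paint jar, 48 mm across, 65 mm tall, left of the animals. Bystander, to be left alone. Origin: on its underside.
- water: water bottle 72 mm across, 210 mm tall, left of the rollers. Bystander, to be left alone. Origin: on its underside.

How it is judged:
By the outcome, as a careful person would: the job done as asked, in the order asked, and still so for the second after the job is handed in, with the robot touching nothing.
Of rabbit, fish, bird, snail only 2 to 4 are there at a start; the rules pass over those that are not, and their reading is None.
At some moment in a run one of rabbit, fish, bird, snail may be knocked a few centimetres aside while the robot is not near it.
Once in a run the grip may slacken for a moment while it holds something.
It also fails if it takes over 210 s, if anything falls off the work surface, if the arm or the gripper's body presses on something with over 40 N, if the wrist force passes 120 N, or if a joint passes its speed limit or range.

## Robot

A 6-joint arm with a two-finger parallel gripper is mounted at the origin on the work surface. World frame = base frame: x ahead of the robot, y to its left, z up, the work surface at z = 0. Lengths are in mm, angles in rad, forces in N, time in s.
With the tool pointing down it reaches from about 300 to 850 mm from the base axis. Payload 4.2 kg.
Tool frame: the origin (TCP) lies on the front face of the gripper's body, between the roots of the fingers; the fingertips stand 78 mm ahead of it and the grasp point (between the pads) lies 60 mm ahead of it (bot.nose_length is the z of the fingertips in the tool frame, in mm); z points along the fingers, y is the line along which they close (so a half turn about z gives the same grasp; the last joint's range is limited). The gripper opens to 91 mm and grips with 3 to 60 N. Pads are 32 mm wide; open, the fingers measure 118 mm over their backs; the gripper's body (76 mm by 178 mm) begins 60 mm behind the grasp point.
Start: joints at [-1.281, 0.32, 1.565, -0, 1.257, -0.02], TCP at [175.3, -547.636, 292.276] pointing down, gripper open.
Joint ranges: [-3.11, 3.11], [-0.84, 2.01], [0.21, 2.61], [-1.34, 4.49], [0.05, 2.63], [-2.56, 2.56]. Speed limits (rad/s): [2.57, 2.57, 3.14, 3.14, 3.14, 3.14].

## Interface

Orientations are given as a rotation vector (axis times angle).
In Python, from bench import bot gives the robot as it stands.
- The arm moves only by the tool jog_arm, never from a script. Its argument "deltas" is a list that holds one entry, the list of rows, each a list of 5 numbers: the shift along the tool's x, y, z in m, then the turn about the tool's z in degrees, then the opening, from 0 (shut) to 1 (fully open). A call has 1 to 10 rows; each row is the pose to reach, as a shift and turn from the pose commanded when the call began, along the tool's axes at that moment; what a row does not reach only later rows make up. A row lasts 1/12 s, in which the tool goes at most 41.7 mm and 7.16 degrees, less where a joint would pass 70% of its speed; a pose out of reach is approached as far as the arm can. A call with a gripper value outside its range is refused whole. The fingers move at their own pace and stop on an object; "newtons" is the grip in N (left out, the last holds). Time passes only in rows, so rows that repeat a pose let the fingers close. It gives the time, the measured TCP pose, the force, the opening and the grip force at its end, in the units of the state.
- bot.observe(): the state, without advancing time (a new reading comes with each control period).
- bot.grab_frame(name): name is "scene" or "top" or "wrist"; returns a dict with "img" (384x512x3 uint8, red, green, blue), "z_map" (384x512 float32, mm along the optical axis (not along the pixel's ray), 0 where there is no reading), "mtx" (3x3 intrinsics, pixels), "distortion" ([k1, k2, p1, p2, k3] as OpenCV has them; the pictures are not rectified), "T" (4x4, takes a point from camera to world coordinates); the wrist camera has in their place "tool_from_camera" (4x4, takes a point from camera to tool coordinates, whose origin is the TCP and whose axes are the flange's). Camera axes: x right, y up, looking along -z (the intrinsics and any distortion apply to the point x, -y, -z); pixel columns grow to the right and rows downward; lengths in mm; the calibration is good to about 2 mm. A picture is of the moment at which its call begins: read the wrist's pose just before it.
- bot.job_done(): hands the job in; it is judged then, once.
The state is a dict: "time_s": time; "qpos": joint angles; "joint_velocities": joint speeds; "effort": joint torques, N m; "tool_pos": TCP position; "tool_rot": TCP orientation; "wrist_force": force on the tool from outside, world axes, zero at the start; "wrist_torque": the same for the moment, N m; "finger_gap": finger opening in mm; "grasp_force": force on a finger pad.
Only numpy, scipy, OpenCV 4.12 (cv2) and the standard library are available. Lean on these libraries where they do the work, as an engineer would, in place of code of your own. Each camera call takes 0.05 s, during which the arm holds its last target. There are 200 camera calls.

## Working session

There is one attempt and no reset: what is moved stays moved. The work goes in short steps, Python scripts to look and compute and a tool call to move; the robot and the scene stay as the last step left them, time stands still between calls to the robot, and variables do not carry over. Pictures are saved under pics/ and viewed, at most 14 in all, crops included, and the job is handed in when it is done.

Besides the shell and the picture viewer there is one more tool, called after "Call:" by a JSON object that holds its "api" and its "payload", one argument or row to a line. jog_arm: Moves the arm, as the interface text tells. Its arguments: {"type":"object","properties":{"deltas":{"type":"array"},"newtons":{"type":"number"}},"required":["deltas"]}

```bash
mkdir -p pics; cat > h.py <<'E'
import numpy as np,cv2
from bench import bot
from scipy.spatial.transform import Rotation as R
def grab(n):
    s=bot.observe(); f=bot.grab_frame(n)
    if n=="wrist":
        T=np.eye(4);T[:3,:3]=R.from_rotvec(s["tool_rot"]).as_matrix();T[:3,3]=s["tool_pos"]
        f["T"]=T@f["tool_from_camera"]
    return f
def ray(f,px):
    p=cv2.undistortPoints(np.array(px,float).reshape(-1,1,2),f["mtx"],np.array(f["distortion"],float)).reshape(-1,2)
    d=np.c_[p[:,0],-p[:,1],-np.ones(len(p))]
    return f["T"][:3,3],d@f["T"][:3,:3].T
def onz(f,px,z):
    o,d=ray(f,px); return o+d*((z-o[2])/d[:,2])[:,None]
def cloud(f):
    h,w=f["z_map"].shape
    v,u=np.mgrid[:h,:w]
    o,d=ray(f,np.c_[u.ravel(),v.ravel()])
    P=o+d*f["z_map"].reshape(-1,1); P[f["z_map"].ravel()==0]=np.nan
    return P.reshape(h,w,3)
def save(f,n): cv2.imwrite("pics/"+n+".png",cv2.cvtColor(f["img"],cv2.COLOR_RGB2BGR))
E
python3 - <<'E'
from h import *
a=[grab(n) for n in("top","scene")]
im=np.vstack([cv2.cvtColor(f["img"],cv2.COLOR_RGB2BGR) for f in a])
cv2.imwrite("pics/a.png",cv2.cvtColor(a[0]["img"],cv2.COLOR_RGB2BGR));save(a[1],"b")
for f in a: print(f["T"].round(2),f["mtx"],f["distortion"])
s=bot.observe();print(s)
E
```

```text
[[ 1.00000e-02  9.80000e-01 -1.90000e-01  2.85940e+02]
 [-1.00000e+00  1.00000e-02  1.00000e-02  1.10850e+02]
 [ 1.00000e-02  1.90000e-01  9.80000e-01  1.16803e+03]
 [ 0.00000e+00  0.00000e+00  0.00000e+00  1.00000e+00]] [[407.53153465   0.         257.32601898]
 [  0.         407.53153465 194.89630783]
 [  0.           0.           1.        ]] [-0.06447474  0.          0.          0.          0.        ]
[[-1.90000e-01 -8.30000e-01  5.20000e-01  1.11338e+03]
 [ 9.80000e-01 -1.60000e-01  1.10000e-01  2.08140e+02]
 [-0.00000e+00  5.30000e-01  8.50000e-01  1.12906e+03]
 [ 0.00000e+00  0.00000e+00  0.00000e+00  1.00000e+00]] [[439.24366306   0.         256.26390699]
 [  0.         439.24366306 190.35758426]
 [  0.           0.           1.        ]] [0.02290383 0.         0.         0.         0.        ]
{'time_s': 0.1, 'qpos': array([-1.28099861e+00,  3.20213803e-01,  1.56553610e+00, -6.13272244e-05,
        1.25736807e+00, -1.99872271e-02]), 'joint_velocities': array([-0.00036249, -0.00162955, -0.00096617, -0.00046026,  0.00162687,
       -0.0004658 ]), 'effort': array([ 6.70156187e-04, -4.13332844e+01, -2.32509452e+01,  7.29241641e-02,
        4.21917520e-02, -4.75888351e-05]), 'tool_pos': array([ 175.19423461, -547.32933923,  291.52051106]), 'tool_rot': array([-3.10249167e+00, -4.84463053e-01,  4.12835489e-04]), 'wrist_force': array([-0.51854004,  0.10765755, -0.92706132]), 'wrist_torque': array([-0.00779098,  0.04838513,  0.00426694]), 'grasp_force': 0.0, 'finger_gap': 91.20027620012388}
```

View pics/a.png

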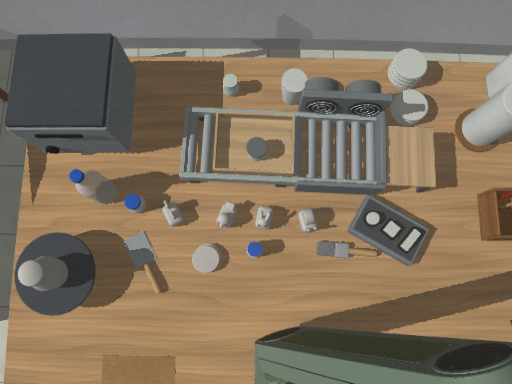

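View pics/b.png

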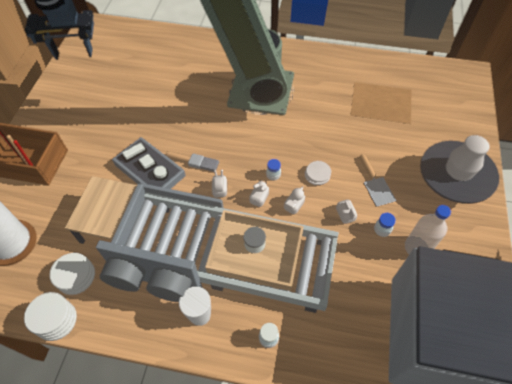

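```bash
cat >> h.py <<'E'
def ortho(f,x0,x1,y0,y1,s=2.0):
    # s px/mm ; image up=+x, right=-y
    P=cloud(f); h=np.zeros((int((x1-x0)*s),int((y1-y0)*s)),np.float32)
    k=~np.isnan(P[...,2]); p=P[k]
    r=((x1-p[:,0])*s).astype(int);c=((y1-p[:,1])*s).astype(int)
    o=(r>=0)&(c>=0)&(r<h.shape[0])&(c<h.shape[1]); return p[o],f["img"][k][o],r[o],c[o],h
E
python3 - <<'E'
from h import *
f=grab("top");P=cloud(f)
px=[(172,214),(227,213),(264,216),(308,218),(256,148),(412,157),(373,218),(392,229),(410,240),(205,258),(255,250)]
for q in px: print(q,P[q[1],q[0]].round(0))
# animals: non-wood colour, height 8..85 in the animal band
hsv=cv2.cvtColor(f["img"],cv2.COLOR_RGB2HSV)
Z=P[...,2]
m=((Z>12)&(Z<85)).astype(np.uint8); 
n,l,st,c=cv2.connectedComponentsWithStats(m)
for i in range(1,n):
    if st[i,4]>40: 
        q=P[l==i]; b=q[(q[:,2]>33)]
        r=cv2.minAreaRect(b[:,:2].astype(np.float32)) if len(b)>5 else None
        print(c[i].round(),st[i,4],q.mean(0).round(0),q[:,2].max().round(),r)
# tray rim
m=((Z>88)&(Z<100)); m[:, :200]=0; m[:,300:]=0;m[185:]=0;m[:105]=0
q=P[m]; print("rim",len(q),q.min(0),q.max(0),cv2.minAreaRect(q[:,:2].astype(np.float32)))
m=((Z>92)&(Z<108)); m[:, :392]=0; m[:,440:]=0;m[195:]=0;m[:120]=0
q=P[m]; print("shelf",len(q),q.mean(0),cv2.minAreaRect(q[:,:2].astype(np.float32)))
E
```

```text
(172, 214) [444. 332.  55.]
(227, 213) [448. 180.  57.]
(264, 216) [440.  78.  60.]
(308, 218) [434. -42.  67.]
(256, 148) [617. 102. 115.]
(412, 157) [ 602. -330.   97.]
(373, 218) [ 437. -224.   57.]
(392, 229) [ 406. -276.   57.]
(410, 240) [ 376. -324.   59.]
(205, 258) [326. 241.  22.]
(255, 250) [347. 102.  58.]
[407.  68.] 1175 [ 889. -349.   65.] 83.0 ((898.662109375, -356.2604675292969), (101.02310943603516, 101.1920394897461), 9.852834701538086)
[108. 128.] 1050 [692. 528.  57.] 85.0 ((692.9867553710938, 534.765625), (181.17279052734375, 359.30584716796875), 44.57872772216797)
[493.  82.] 324 [ 858. -622.   53.] 85.0 ((860.6851806640625, -621.99560546875), (10.184416770935059, 86.3006591796875), 89.03514862060547)
[230.  85.] 298 [831. 178.  52.] 70.0 ((836.960693359375, 179.26795959472656), (44.687007904052734, 43.56541442871094), 28.51495361328125)
[290.  98.] 146 [790.   2.  53.] 85.0 ((792.1455078125, 1.5744190216064453), (57.28799819946289, 19.90690040588379), 77.48941040039062)
[409. 107.] 1001 [ 773. -353.   45.] 56.0 ((777.9332885742188, -357.3508605957031), (96.063
[... 1979 characters left out ...]
 217.41200256347656), 66.64119720458984)
[254. 249.] 207 [350. 105.  55.] 67.0 ((350.9961242675781, 104.25614929199219), (37.796287536621094, 39.602783203125), 45.216651916503906)
[342. 250.] 639 [ 351. -142.   19.] 27.0 None
[206. 258.] 658 [327. 238.  24.] 30.0 None
[153. 278.] 223 [269. 385.  18.] 25.0 None
[259. 372.] 141 [23. 89. 14.] 19.0 None
rim 751 [522.14811259 -18.99446994  88.00620517] [751.66558296 219.00224527  99.950079  ] ((639.1597290039062, 100.60421752929688), (235.10028076171875, 229.60777282714844), 88.8878402709961)
shelf 2522 [ 602.59965591 -331.20251192  101.16131955] ((605.4381103515625, -332.7426452636719), (123.67518615722656, 170.2909393310547), 87.04161071777344)
```

```bash
cat >> h.py <<'E'
def to(xyz,yaw=None):
    """tool deltas (m,deg) to world TCP xyz with closing axis at yaw deg (mod 180)"""
    s=bot.observe(); M=R.from_rotvec(s["tool_rot"]).as_matrix()
    d=M.T@(np.array(xyz)-s["tool_pos"])/1000
    a=np.degrees(np.arctan2(M[1,1],M[0,1])); t=0
    if yaw is not None: t=-((yaw-a+90)%180-90)
    print("delta",d.round(4),"turn",round(t,1),"yaw now",round(a,1),"pos",s["tool_pos"].round(1),"tilt",M[:,2].round(3),"q6",s["qpos"][5].round(2),"t",round(s["time_s"],1))
E
python3 - <<'E'
from h import *
f=grab("top")
c=cv2.resize(f["img"][95:270,160:440],None,fx=2.8,fy=2.8,interpolation=cv2.INTER_CUBIC)
cv2.imwrite("pics/c.png",c[...,::-1])
to([640,100,330],90)
E
```

```text
delta [ 0.64   -0.475  -0.0377] turn 17.8 yaw now -72.2 pos [ 175.2 -547.4  291.8] tilt [-0.     0.001 -1.   ] q6 -0.02 t 0.2
```

View pics/c.png

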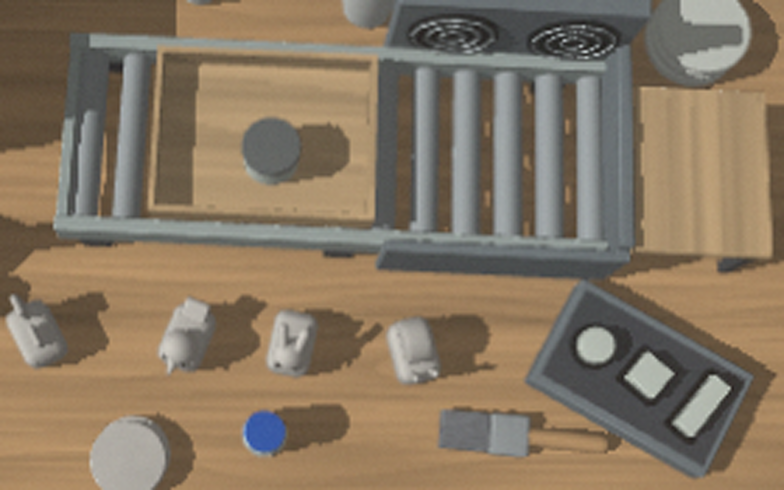

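```bash
cat >> h.py <<'E'
def crop(p): return np.array(p,float)/2.8+[160-.3,95-.3]
def ang(a,b): d=b-a; return round(float(np.degrees(np.arctan2(d[1],d[0]))),1)
E
python3 - <<'E'
from h import *
f=grab("top")
t=onz(f,crop([(155,50),(380,58),(376,220),(148,210)]),96);print("tray",t.round(1),t.mean(0).round(1),ang(t[1],t[0]),ang(t[2],t[3]),np.linalg.norm(t[1]-t[0]),np.linalg.norm(t[2]-t[1]))
s=onz(f,crop([(641,87),(765,92),(770,257),(641,250)]),100);print("shelf",s.round(1),s.mean(0).round(1),ang(s[1],s[0]),ang(s[2],s[3]))
r=onz(f,crop([(90,42),(388,52),(58,226),(385,235)]),72);print("rail",r.round(1),ang(r[1],r[0]),ang(r[3],r[2]))
print("tub",onz(f,crop([(272,145)]),112)); print("keys",onz(f,crop([(597,345),(649,376),(700,405)]),57).round(1))
E
```

```text
tray [[725.  216.7  96. ]
 [718.9  -7.9  96. ]
 [552.3  -1.7  96. ]
 [560.3 219.   96. ]] [639.1 106.5  96. ] 88.5 87.9 224.64887366178056 166.70981415930876
shelf [[ 690.8 -268.8  100. ]
 [ 688.  -395.8  100. ]
 [ 518.3 -386.8  100. ]
 [ 524.  -258.7  100. ]] [ 605.3 -327.5  100. ] 88.7 87.4
rail [[743.  285.7  72. ]
 [735.2 -18.9  72. ]
 [549.5 309.9  72. ]
 [543.1 -13.   72. ]] 88.5 88.9
tub [[621.94688004  99.57839483 112.        ]]
keys [[ 436.9 -224.    57. ]
 [ 406.3 -274.7   57. ]
 [ 377.8 -324.5   57. ]]
```

Call:
{"api": "jog_arm", "payload": {
  "deltas": [
    [[0.02,-0.01,-0.04,7,1],[0.06,-0.04,-0.04,14,1],[0.095,-0.065,-0.04,18,1],[0.13,-0.09,-0.04,18,1],[0.165,-0.115,-0.04,18,1],[0.2,-0.14,-0.04,18,1],[0.235,-0.165,-0.04,18,1],[0.27,-0.19,-0.04,18,1],[0.3,-0.22,-0.04,18,1],[0.335,-0.245,-0.04,18,1]]
  ],
  "newtons": 25
}}

```text
time_s: 1.08
tool_pos: [408.3, -227.0, 332.4]
tool_rot: [3.141, -0.007, -0.0]
wrist_force: [0.9, -0.9, -0.1]
finger_gap: 91.2
grasp_force: 0.0
```

Call:
{"api": "jog_arm", "payload": {
  "deltas": [
    [[0.02,-0.035,0,0,1],[0.04,-0.07,0,0,1],[0.065,-0.105,0,0,1],[0.09,-0.14,0,0,1],[0.11,-0.175,0,0,1],[0.13,-0.21,0,0,1],[0.155,-0.245,0,0,1],[0.18,-0.28,0,0,1],[0.2,-0.31,0,0,1],[0.2,-0.31,0.0,0,1]]
  ]
}}

```text
time_s: 1.92
tool_pos: [612.3, 85.7, 330.8]
tool_rot: [-3.138, -0.001, -0.002]
wrist_force: [0.4, -0.6, -0.3]
finger_gap: 91.1
grasp_force: 0.0
```

```bash
python3 - <<'E'
from h import *
f=grab("wrist");save(f,"d");print(f["tool_from_camera"].round(2),f["mtx"][0,0])
to([622,100,200],90)
E
```

```text
[[ -0.     0.96   0.28  76.8 ]
 [  1.    -0.     0.    -0.  ]
 [  0.     0.28  -0.96 -92.92]
 [  0.     0.     0.     1.  ]] 267.23275474114513
delta [ 0.0116 -0.017   0.1309] turn -0.0 yaw now -90.0 pos [610.6  82.9 330.9] tilt [-0.001  0.    -1.   ] q6 1.69 t 2.0
```

View pics/d.png

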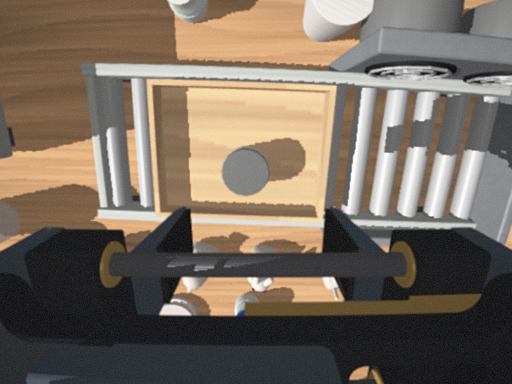

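```bash
python3 - <<'E'
from h import *
f=grab("wrist")
print("tub",onz(f,[(245,171.5)],112).round(1))
t=onz(f,[(148,80),(336,86),(326,224),(153,217)],96);print("tray",t.round(1),t.mean(0).round(1),ang(t[1],t[0]),ang(t[2],t[3]))
P=cloud(f);print(P[171,245].round(1))
to([622,100,150],88.3)
E
```

```text
tub [[620.9  98.  112. ]]
tray [[725.9 209.9  96. ]
 [718.8  -7.9  96. ]
 [546.3  -7.9  96. ]
 [556.1 221.6  96. ]] [636.8 103.9  96. ] 88.1 87.6
[621.5  97.9 112.3]
delta [ 0.0127 -0.019   0.1812] turn 1.6 yaw now -90.1 pos [609.5  81.2 331.2] tilt [-0.002 -0.001 -1.   ] q6 1.69 t 2.0
```

Call:
{"api": "jog_arm", "payload": {
  "deltas": [
    [[0.006,-0.008,0.03,1.6,1],[0.012,-0.017,0.07,1.6,1],[0.012,-0.017,0.11,1.6,1],[0.012,-0.017,0.145,1.6,1],[0.012,-0.017,0.17,1.6,1],[0.012,-0.017,0.18,1.6,1],[0.012,-0.017,0.181,1.6,1],[0.012,-0.017,0.181,1.6,0.4],[0.012,-0.017,0.181,1.6,0.4],[0.012,-0.017,0.181,1.6,0.4]]
  ],
  "newtons": 30
}}

```text
time_s: 2.85
tool_pos: [622.5, 96.8, 153.7]
tool_rot: [-3.141, 0.051, -0.007]
wrist_force: [-0.5, 0.3, -0.6]
finger_gap: 74.4
grasp_force: 0.0
```

Call:
{"api": "jog_arm", "payload": {
  "deltas": [
    [[0,0,0,0,0.4],[0,0,0,0,0.4],[0,0,0,0,0.4]]
  ]
}}

```text
time_s: 3.1
tool_pos: [622.0, 97.2, 152.6]
tool_rot: [-3.141, 0.051, -0.004]
wrist_force: [0.5, 0.9, 3.9]
finger_gap: 57.3
grasp_force: 30.0
```

```bash
python3 - <<'E'
from h import *
to([605,-329,265],88.3)
E
```

```text
delta [-0.003   0.4265 -0.1126] turn -0.1 yaw now -91.8 pos [622.   97.2 152.6] tilt [ 0.003  0.    -1.   ] q6 1.74 t 3.1
```

Call:
{"api": "jog_arm", "payload": {
  "deltas": [
    [[0,0,-0.03,0,0.4],[0,0,-0.07,0,0.4],[0,0.01,-0.105,0,0.4],[0,0.035,-0.115,0,0.4],[0,0.065,-0.115,0,0.4],[0,0.1,-0.115,0,0.4],[0,0.13,-0.115,0,0.4],[0,0.165,-0.115,0,0.4],[0,0.2,-0.115,0,0.4],[0,0.235,-0.115,0,0.4]]
  ]
}}

```text
time_s: 3.93
tool_pos: [613.0, -139.4, 265.7]
tool_rot: [3.141, -0.05, -0.002]
wrist_force: [-0.1, -0.1, -1.8]
finger_gap: 56.9
grasp_force: 30.0
```

Call:
{"api": "jog_arm", "payload": {
  "deltas": [
    [[0,0.035,0,0,0.4],[0,0.07,0,0,0.4],[0,0.105,0,0,0.4],[0,0.14,0,0,0.4],[0,0.165,0,0,0.4],[0,0.18,0,0,0.4],[0,0.19,0,0,0.4],[0,0.19,0,0,0.4],[0,0.19,0,0,0.4]]
  ]
}}

```text
time_s: 4.68
tool_pos: [607.7, -326.9, 265.9]
tool_rot: [-3.14, 0.05, 0.001]
wrist_force: [0.1, 0.7, -1.8]
finger_gap: 56.8
grasp_force: 30.0
```

```bash
python3 - <<'E'
from h import *
f=grab("wrist");save(f,"e")
to([605,-328,188],88.3);s=bot.observe();print(s["finger_gap"],s["grasp_force"])
E
```

```text
delta [-0.0027  0.0019  0.0781] turn -0.1 yaw now -91.8 pos [ 607.8 -326.3  266.1] tilt [-0.001  0.001 -1.   ] q6 1.09 t 4.7
56.732452657158056 29.999751448631287
```

View pics/e.png

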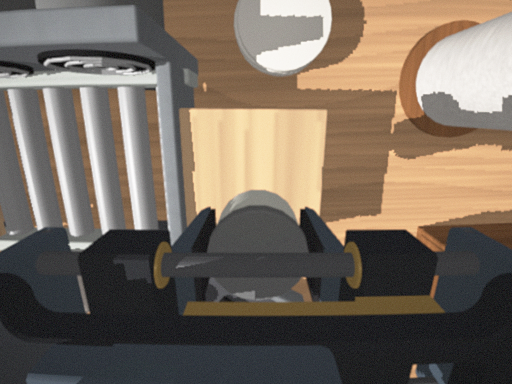

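```bash
python3 - <<'E'
from h import *
f=grab("wrist")
print(onz(f,[(190,110),(327,110),(321,225)],100).round(1))
E
```

```text
[[ 690.2 -265.5  100. ]
 [ 686.1 -393.5  100. ]
 [ 570.1 -391.6  100. ]]
```

Call:
{"api": "jog_arm", "payload": {
  "deltas": [
    [[-0.003,0.002,0.03,0,0.4],[-0.003,0.002,0.055,0,0.4],[-0.003,0.002,0.07,0,0.4],[-0.003,0.002,0.076,0,0.4],[-0.003,0.002,0.078,0,0.4],[-0.003,0.002,0.078,0,0.4],[-0.003,0.002,0.0785,0,0.4],[-0.003,0.002,0.0785,0,0.4]]
  ]
}}

```text
time_s: 5.45
tool_pos: [605.3, -329.8, 189.4]
tool_rot: [3.14, -0.05, 0.004]
wrist_force: [0.1, -0.0, -2.9]
finger_gap: 57.1
grasp_force: 30.0
```

Call:
{"api": "jog_arm", "payload": {
  "deltas": [
    [[0,0,0,0,0.4],[0,0,0,0,0.4]]
  ]
}}

```text
time_s: 5.62
tool_pos: [604.9, -329.9, 188.7]
tool_rot: [3.14, -0.051, 0.002]
wrist_force: [-0.3, -0.1, -1.7]
finger_gap: 57.2
grasp_force: 30.0
```

Call:
{"api": "jog_arm", "payload": {
  "deltas": [
    [[0,0,0.001,0,0.4],[0,0,0.002,0,0.4],[0,0,0.002,0,0.4],[0,0,0.002,0,0.4]]
  ]
}}

```text
time_s: 5.95
tool_pos: [604.7, -329.9, 186.6]
tool_rot: [3.141, -0.051, 0.001]
wrist_force: [-2.0, 0.1, 2.7]
finger_gap: 56.9
grasp_force: 30.0
```

Call:
{"api": "jog_arm", "payload": {
  "deltas": [
    [[0,0,0,0,0.8],[0,0,0,0,0.8],[0,0,0,0,0.8],[0,0,0,0,0.8],[0,0,-0.02,0,0.85],[0,0,-0.05,0,0.85],[0,0,-0.08,0,1],[0,0,-0.11,0,1],[0,0,-0.12,0,1]]
  ]
}}

```text
time_s: 6.7
tool_pos: [605.8, -330.3, 311.0]
tool_rot: [3.137, -0.051, 0.012]
wrist_force: [0.3, -0.3, 1.2]
finger_gap: 90.6
grasp_force: 0.0
```

```bash
python3 - <<'E'
from h import *
f=grab("wrist");g=grab("top")
a=cv2.resize(f["img"],None,fx=.78,fy=.78);b=cv2.resize(g["img"][100:270,160:440],None,fx=2.8,fy=2.8,interpolation=cv2.INTER_CUBIC)
cv2.imwrite("pics/f.png",b[...,::-1]);save(f,"fw")
P=cloud(g);m=(P[...,2]>138)&(P[...,2]<154)&(abs(P[...,0]-605)<60)&(abs(P[...,1]+330)<60)
print("tub top",P[m].mean(0),m.sum())
P=cloud(f);m=(P[...,2]>138)&(P[...,2]<154)&(abs(P[...,0]-605)<60)&(abs(P[...,1]+330)<60)
print("tub top",P[m].mean(0),m.sum())
to([434,-45,260],88)
E
```

```text
tub top [ 600.37298145 -328.45295287  146.6509404 ] 345
tub top [ 605.32739374 -329.91416024  146.46435219] 2414
delta [-0.1806 -0.2795  0.0467] turn 0.2 yaw now -91.8 pos [ 605.3 -330.   308.3] tilt [ 0.005 -0.003 -1.   ] q6 1.09 t 6.8
```

View pics/f.png

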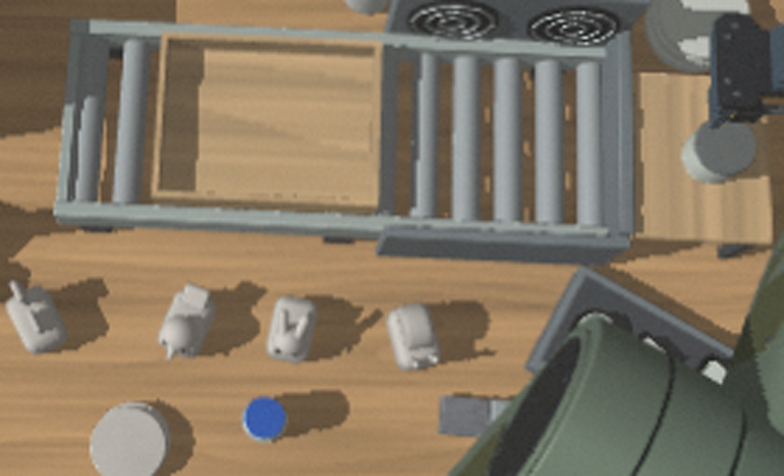

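Call:
{"api": "jog_arm", "payload": {
  "deltas": [
    [[-0.02,-0.03,0,0,1],[-0.04,-0.065,0,0,1],[-0.06,-0.1,0,0,1],[-0.08,-0.135,0,0,1],[-0.1,-0.17,0,0,1],[-0.12,-0.205,0,0,1],[-0.14,-0.24,0,0,1],[-0.16,-0.275,0,0,1],[-0.18,-0.31,0,0,1],[-0.2,-0.335,0,0,1]]
  ]
}}

```text
time_s: 7.63
tool_pos: [413.1, 13.6, 303.4]
tool_rot: [-3.14, 0.05, 0.007]
wrist_force: [-0.3, -0.3, 0.2]
finger_gap: 91.2
grasp_force: 0.0
```

Call:
{"api": "jog_arm", "payload": {
  "deltas": [
    [[-0.02,-0.03,0,0,1],[-0.03,-0.06,0,0,1],[-0.035,-0.08,0,0,1],[-0.035,-0.08,0,0,1],[-0.035,-0.08,0,0,1]]
  ]
}}

```text
time_s: 8.05
tool_pos: [382.1, 93.1, 304.0]
tool_rot: [3.14, -0.047, -0.005]
wrist_force: [0.3, -0.6, 0.3]
finger_gap: 91.3
grasp_force: 0.0
```

```bash
cat >> h.py <<'E'
def animals(f,lo=33,hi=44):
    """yellowless (plaster) blobs; rect fitted to flat body tops and sides"""
    P=cloud(f);Z=P[...,2]
    m=((Z>20)&(Z<85)&(P[...,0]>385)&(P[...,0]<500)&(P[...,1]>-100)&(P[...,1]<420)).astype(np.uint8)
    n,l,st,c=cv2.connectedComponentsWithStats(m)
    for i in range(1,n):
        if st[i,4]<150: continue
        q=P[l==i]; b=q[(q[:,2]>lo)&(q[:,2]<hi)]
        if len(b)<10: continue
        (x,y),(w,h),a=cv2.minAreaRect(b[:,:2].astype(np.float32))
        if w<h: a-=90; w,h=h,w
        print("px",c[i].round(),"n",st[i,4],"ctr",round(x,1),round(y,1),"size",round(w),round(h),"axis",round((a+90)%180-90,1),"top",q[:,2].max().round())
E
python3 - <<'E'
from h import *
f=grab("wrist");save(f,"g")
animals(f);animals(grab("top"));to([434,-45,200],106)
E
```

```text
px [201. 105.] n 1705 ctr 472.6 164.6 size 61 42 axis -20.6 top 66.0
px [267. 126.] n 1536 ctr 441.1 78.4 size 62 41 axis -12.2 top 74.0
px [ 75. 125.] n 1864 ctr 451.8 337.3 size 67 42 axis 31.1 top 69.0
px [358. 130.] n 1708 ctr 433.6 -42.5 size 62 40 axis 16.3 top 69.0
px [172. 213.] n 362 ctr 449.5 335.6 size 63 42 axis 29.1 top 73.0
delta [0.0558 0.1353 0.1046] turn -17.9 yaw now -91.9 pos [382.9  92.1 304.6] tilt [-0.002 -0.001 -1.   ] q6 1.81 t 8.2
```

View pics/g.png

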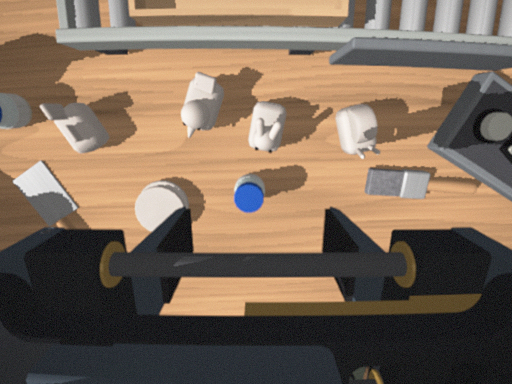

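Call:
{"api": "jog_arm", "payload": {
  "deltas": [
    [[0.015,0.035,0.0,-7,1],[0.03,0.07,0.03,-14,1],[0.045,0.105,0.06,-18,1],[0.055,0.13,0.1,-18,1],[0.055,0.133,0.13,-18,1],[0.055,0.133,0.165,-18,1],[0.055,0.133,0.195,-18,1],[0.055,0.133,0.212,-18,1],[0.055,0.133,0.218,-18,1],[0.055,0.133,0.219,-18,1]]
  ]
}}

```text
time_s: 8.98
tool_pos: [433.0, -43.0, 85.2]
tool_rot: [-3.11, -0.438, 0.006]
wrist_force: [0.0, 0.7, 0.4]
finger_gap: 91.3
grasp_force: 0.0
```

Call:
{"api": "jog_arm", "payload": {
  "deltas": [
    [[0,0,0,0,0.8],[0,0,0,0,0.3],[0,0,0,0,0.3],[0,0,0,0,0.3],[0,0,0,0,0.3],[0,0,0,0,0.3],[0,0,0,0,0.3]]
  ]
}}

```text
time_s: 9.57
tool_pos: [434.2, -42.1, 87.2]
tool_rot: [3.11, 0.442, 0.002]
wrist_force: [0.3, -0.8, 1.2]
finger_gap: 47.2
grasp_force: 0.6
```

```bash
cat >> h.py <<'E'
C=np.array([638,105.]); A=np.radians(88.2)
def slot(lx,ly): return C+lx*np.array([np.sin(A),-np.cos(A)])+ly*np.array([np.cos(A),np.sin(A)])
E
python3 - <<'E'
from h import *
p=slot(-37,-50);print(p);to([*p,200],88.2)
E
```

```text
[599.44771931  56.18687007]
delta [ 0.1863 -0.0482 -0.1127] turn 18.0 yaw now -73.8 pos [434.2 -42.1  87.2] tilt [ 0.001 -0.    -1.   ] q6 1.17 t 9.6
```

Call:
{"api": "jog_arm", "payload": {
  "deltas": [
    [[0,0,0,0,0.3],[0,0,0,0,0.3],[0,0,-0.03,0,0.3],[0,0,-0.07,0,0.3],[0.01,0,-0.105,4,0.3],[0.04,-0.01,-0.125,10,0.3],[0.075,-0.02,-0.125,16,0.3],[0.11,-0.03,-0.125,18,0.3],[0.145,-0.04,-0.125,18,0.3],[0.175,-0.046,-0.125,18,0.3]]
  ]
}}

```text
time_s: 10.4
tool_pos: [590.2, 52.6, 211.2]
tool_rot: [-3.141, 0.05, 0.001]
wrist_force: [1.7, -0.4, -0.7]
finger_gap: 44.0
grasp_force: 30.0
```

Call:
{"api": "jog_arm", "payload": {
  "deltas": [
    [[0.008,0,0,0,0.3],[0.011,0.003,0,0,0.3],[0.011,0.003,0,0,0.3],[0.011,0.003,0,0,0.3]]
  ]
}}

```text
time_s: 10.73
tool_pos: [598.6, 46.7, 211.1]
tool_rot: [3.141, -0.052, -0.004]
wrist_force: [-1.3, 0.3, -1.4]
finger_gap: 43.8
grasp_force: 30.0
```

```bash
python3 - <<'E'
from h import *
p=slot(-37,-50);to([*p,153],88.2);s=bot.observe();print(s["finger_gap"],s["grasp_force"])
f=grab("wrist");save(f,"i")
E
```

```text
delta [ 0.0007 -0.0095  0.0581] turn -0.1 yaw now -91.9 pos [598.6  46.7 211.1] tilt [-0.003 -0.    -1.   ] q6 1.66 t 10.7
43.83741139009442 29.998148381710052
```

View pics/i.png

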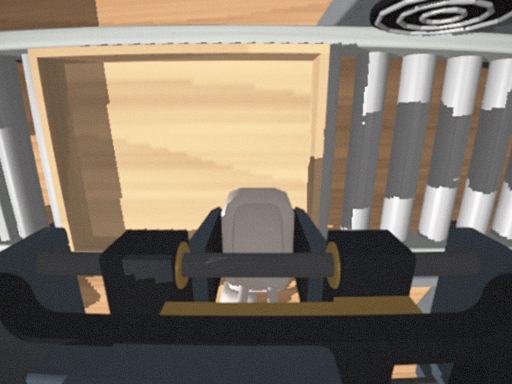

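```bash
python3 - <<'E'
from h import *
f=grab("wrist")
print(onz(f,[(329,45),(32,50),(330,205)],96).round(1)); print(onz(f,[(312,62),(105,62)],66))
E
```

```text
[[721.2  -8.3  96. ]
 [728.4 208.6  96. ]
 [600.6 -13.4  96. ]]
[[715.10151703  -2.14417307  66.        ]
 [722.30226368 169.94613744  66.        ]]
```

Call:
{"api": "jog_arm", "payload": {
  "deltas": [
    [[0.001,-0.008,0.02,0,0.3],[0.001,-0.008,0.045,0,0.3],[0.001,-0.008,0.053,0,0.3],[0.001,-0.008,0.056,0,0.3],[0.001,-0.008,0.058,0,0.3],[0.001,-0.008,0.059,0,0.3],[0.001,-0.008,0.06,0,0.3],[0.001,-0.008,0.06,0,0.3],[0.001,-0.008,0.06,0,0.3]]
  ]
}}

```text
time_s: 11.58
tool_pos: [601.8, 55.3, 153.1]
tool_rot: [3.141, -0.051, 0.004]
wrist_force: [-0.4, -0.2, 4.1]
finger_gap: 43.6
grasp_force: 30.0
```

Call:
{"api": "jog_arm", "payload": {
  "deltas": [
    [[0,0,0,0,0.3],[0,0,0,0,0.3]]
  ]
}}

```text
time_s: 11.75
tool_pos: [601.8, 55.3, 153.1]
tool_rot: [3.141, -0.051, 0.004]
wrist_force: [-0.8, -1.1, 6.1]
finger_gap: 43.8
grasp_force: 30.0
```

Call:
{"api": "jog_arm", "payload": {
  "deltas": [
    [[0,0,0,0,0.7],[0,0,0,0,0.7],[0,0,0,0,0.7],[0,0,-0.01,0,0.7],[0,0,-0.045,0,0.7],[0,0,-0.085,0,0.7],[-0.02,-0.01,-0.12,0,0.9],[-0.055,-0.02,-0.14,0,1],[-0.09,-0.03,-0.14,0,1],[-0.13,-0.03,-0.14,0,1]]
  ]
}}

```text
time_s: 12.58
tool_pos: [472.3, 90.9, 293.9]
tool_rot: [-3.139, 0.05, -0.008]
wrist_force: [-0.1, 0.9, 1.4]
finger_gap: 87.2
grasp_force: 0.0
```

Call:
{"api": "jog_arm", "payload": {
  "deltas": [
    [[-0.04,0,0,0,1],[-0.07,0,0,0,1],[-0.085,0,0,0,1],[-0.085,0,0,0,1],[-0.085,0,0,0,1]]
  ]
}}

```text
time_s: 13.0
tool_pos: [387.3, 92.5, 292.7]
tool_rot: [-3.141, 0.05, -0.004]
wrist_force: [0.3, -0.4, 0.2]
finger_gap: 91.3
grasp_force: 0.0
```

```bash
python3 - <<'E'
from h import *
f=grab("wrist");animals(f);save(f,"j")
P=cloud(f)
for z in(441,78),: to([*z,85],77.8)
s=bot.observe();print(s["finger_gap"])
E
```

```text
px [200. 111.] n 1785 ctr 472.2 164.3 size 61 43 axis -18.9 top 66.0
px [267. 132.] n 1612 ctr 441.2 78.6 size 61 42 axis -11.6 top 74.0
px [ 71. 131.] n 1966 ctr 451.3 336.9 size 68 42 axis 29.5 top 70.0
delta [0.0528 0.0129 0.2076] turn 10.4 yaw now -91.8 pos [388.2  92.5 292.5] tilt [ 0.003  0.    -1.   ] q6 1.81 t 13.1
91.30067661008616
```

View pics/j.png

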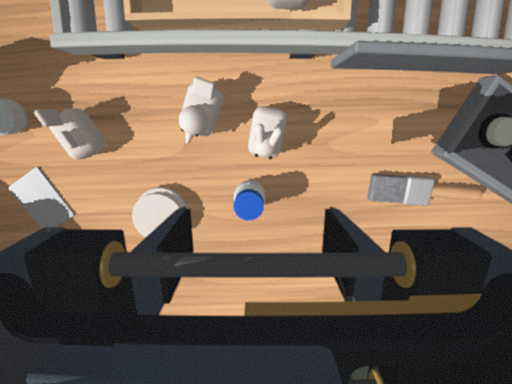

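Call:
{"api": "jog_arm", "payload": {
  "deltas": [
    [[0.025,0.006,0.02,7,0.85],[0.053,0.012,0.05,10,0.85],[0.053,0.012,0.09,10,0.85],[0.053,0.012,0.13,10,0.85],[0.053,0.012,0.165,10,0.85],[0.053,0.012,0.19,10,0.85],[0.053,0.012,0.204,10,0.85],[0.053,0.012,0.206,10,0.85],[0.053,0.012,0.206,10,0.3],[0.053,0.012,0.206,10,0.3]]
  ]
}}

```text
time_s: 13.88
tool_pos: [441.4, 78.7, 86.2]
tool_rot: [-3.124, 0.325, -0.002]
wrist_force: [0.4, -0.1, -0.5]
finger_gap: 66.8
grasp_force: 0.0
```

Call:
{"api": "jog_arm", "payload": {
  "deltas": [
    [[0,0,0,0,0.3],[0,0,0,0,0.3],[0,0,0,0,0.3],[0,0,0,0,0.3],[0,0,0,0,0.3],[0,0,0,0,0.3]]
  ]
}}

```text
time_s: 14.38
tool_pos: [440.4, 78.7, 86.6]
tool_rot: [-3.124, 0.324, -0.003]
wrist_force: [-0.3, -1.1, 5.6]
finger_gap: 43.9
grasp_force: 30.0
```

```bash
sed -i 's/C=np.array(\[638,105.\])/C=np.array([639,103.])/' h.py; python3 - <<'E'
from h import *
p=slot(36,-50);print(p);to([*p,210],88.2);s=bot.observe();print(s["finger_gap"],s["grasp_force"])
E
```

```text
[673.41169822  51.89388465]
delta [ 0.2338 -0.0217 -0.123 ] turn -10.1 yaw now -101.9 pos [440.4  78.7  86.6] tilt [ 0.002  0.    -1.   ] q6 1.93 t 14.4
43.90168812688141 29.983210265636444
```

Call:
{"api": "jog_arm", "payload": {
  "deltas": [
    [[0,0,-0.03,0,0.3],[0,0,-0.07,0,0.3],[0,0,-0.11,0,0.3],[0.01,0,-0.145,-3,0.3],[0.045,-0.005,-0.16,-8,0.3],[0.085,-0.01,-0.16,-10,0.3],[0.12,-0.013,-0.16,-10,0.3],[0.155,-0.016,-0.16,-10,0.3],[0.19,-0.019,-0.16,-10,0.3],[0.215,-0.02,-0.16,-10,0.3]]
  ]
}}

```text
time_s: 15.22
tool_pos: [656.7, 53.7, 244.8]
tool_rot: [3.141, -0.051, 0.0]
wrist_force: [0.1, 0.5, -2.8]
finger_gap: 44.1
grasp_force: 30.0
```

Call:
{"api": "jog_arm", "payload": {
  "deltas": [
    [[0.012,-0.001,0,0,0.3],[0.018,-0.002,0,0,0.3],[0.018,-0.002,0,0,0.3],[0.018,-0.002,0,0,0.3]]
  ]
}}

```text
time_s: 15.55
tool_pos: [671.5, 55.7, 245.1]
tool_rot: [3.141, -0.05, -0.004]
wrist_force: [-0.7, 0.1, -2.2]
finger_gap: 43.6
grasp_force: 30.0
```

```bash
python3 - <<'E'
from h import *
p=slot(36,-50);to([*p,153],88.2);s=bot.observe();print(s["finger_gap"],s["grasp_force"])
E
```

```text
delta [0.0022 0.0037 0.0921] turn -0.0 yaw now -91.8 pos [671.5  55.7 245.1] tilt [-0.002 -0.    -1.   ] q6 1.67 t 15.6
43.57098184851143 29.981133341789246
```

Call:
{"api": "jog_arm", "payload": {
  "deltas": [
    [[0.002,0.002,0.03,0,0.3],[0.002,0.002,0.06,0,0.3],[0.002,0.002,0.08,0,0.3],[0.002,0.002,0.088,0,0.3],[0.002,0.002,0.09,0,0.3],[0.002,0.002,0.092,0,0.3],[0.002,0.002,0.093,0,0.3],[0.002,0.002,0.093,0,0.3],[0.002,0.002,0.093,0,0.3]]
  ]
}}

```text
time_s: 16.3
tool_pos: [675.0, 53.5, 154.2]
tool_rot: [-3.141, 0.051, -0.004]
wrist_force: [-0.3, -0.3, -1.5]
finger_gap: 43.9
grasp_force: 30.0
```

Call:
{"api": "jog_arm", "payload": {
  "deltas": [
    [[0,0,0,0,0.3],[0,0,0,0,0.3]]
  ]
}}

```text
time_s: 16.47
tool_pos: [674.7, 53.4, 153.4]
tool_rot: [-3.141, 0.051, -0.002]
wrist_force: [-0.0, 1.0, -2.1]
finger_gap: 43.7
grasp_force: 30.0
```

Call:
{"api": "jog_arm", "payload": {
  "deltas": [
    [[0,0,0.001,0,0.3],[0,0,0.0015,0,0.3],[0,0,0.002,0,0.3],[0,0,0.002,0,0.3]]
  ]
}}

```text
time_s: 16.8
tool_pos: [674.7, 53.4, 152.6]
tool_rot: [-3.141, 0.051, -0.003]
wrist_force: [-2.8, -0.2, 7.0]
finger_gap: 43.8
grasp_force: 30.0
```

Call:
{"api": "jog_arm", "payload": {
  "deltas": [
    [[0,0,0,0,0.7],[0,0,0,0,0.7],[0,0,0,0,0.7],[0,0,-0.01,0,0.7],[0,0,-0.045,0,0.7],[0,0,-0.085,0,0.7],[-0.01,-0.01,-0.12,0,0.9],[-0.045,-0.02,-0.14,0,1],[-0.08,-0.03,-0.14,0,1],[-0.12,-0.04,-0.14,0,1]]
  ]
}}

```text
time_s: 17.63
tool_pos: [555.9, 97.7, 293.0]
tool_rot: [-3.14, 0.052, -0.008]
wrist_force: [-0.1, 0.1, -0.7]
finger_gap: 87.7
grasp_force: 0.0
```

Call:
{"api": "jog_arm", "payload": {
  "deltas": [
    [[-0.04,-0.01,0,0,1],[-0.08,-0.02,0,0,1],[-0.12,-0.03,0,0,1],[-0.15,-0.03,0,0,1],[-0.16,-0.03,0,0,1],[-0.16,-0.03,0,0,1]]
  ]
}}

```text
time_s: 18.13
tool_pos: [394.9, 132.5, 291.6]
tool_rot: [-3.141, 0.048, -0.002]
wrist_force: [0.1, 0.3, -0.3]
finger_gap: 91.3
grasp_force: 0.0
```

```bash
python3 - <<'E'
from h import *
f=grab("wrist");animals(f)
to([472.2,164.4,85],70)
E
```

```text
px [231. 115.] n 1722 ctr 472.3 164.3 size 60 42 axis -21.1 top 66.0
px [101. 135.] n 1900 ctr 451.5 337.2 size 67 41 axis 29.3 top 70.0
delta [ 0.0736 -0.034   0.2069] turn 18.2 yaw now -91.8 pos [397.  132.6 291.7] tilt [ 0.003  0.    -1.   ] q6 1.9 t 18.2
```

Call:
{"api": "jog_arm", "payload": {
  "deltas": [
    [[0.025,-0.012,0.02,7,1],[0.05,-0.024,0.05,14,1],[0.075,-0.034,0.09,18,1],[0.075,-0.034,0.13,18,1],[0.075,-0.034,0.165,18,1],[0.075,-0.034,0.19,18,1],[0.075,-0.034,0.203,18,1],[0.075,-0.034,0.206,18,1],[0.075,-0.034,0.206,18,0.3],[0.075,-0.034,0.206,18,0.3]]
  ]
}}

```text
time_s: 19.02
tool_pos: [474.7, 164.1, 85.1]
tool_rot: [-3.094, 0.542, -0.003]
wrist_force: [-0.4, -0.2, 1.1]
finger_gap: 81.0
grasp_force: 0.0
```

Call:
{"api": "jog_arm", "payload": {
  "deltas": [
    [[0,0,0,0,0.3],[0,0,0,0,0.3],[0,0,0,0,0.3],[0,0,0,0,0.3],[0,0,0,0,0.3],[0,0,0,0,0.3],[0,0,0,0,0.3]]
  ]
}}

```text
time_s: 19.6
tool_pos: [473.0, 164.1, 85.2]
tool_rot: [-3.094, 0.541, -0.001]
wrist_force: [-0.3, 0.2, 4.4]
finger_gap: 44.4
grasp_force: 29.6
```

```bash
python3 - <<'E'
from h import *
p=slot(-35,50);print(p);to([*p,225],88.2);s=bot.observe();print(s["finger_gap"],s["grasp_force"])
E
```

```text
[605.58780834 154.07470459]
delta [ 0.1282 -0.0356 -0.1397] turn -18.0 yaw now -109.8 pos [473.  164.1  85.2] tilt [ 0.001  0.    -1.   ] q6 2.23 t 19.6
44.35771936818089 29.646993577480316
```

Call:
{"api": "jog_arm", "payload": {
  "deltas": [
    [[0,0,0,0,0.3],[0,0,-0.03,0,0.3],[0,0,-0.07,0,0.3],[0,0,-0.11,0,0.3],[0.015,-0.005,-0.135,-4,0.3],[0.045,-0.012,-0.14,-10,0.3],[0.08,-0.022,-0.14,-16,0.3],[0.11,-0.03,-0.14,-18,0.3],[0.125,-0.035,-0.14,-18,0.3],[0.128,-0.0355,-0.14,-18,0.3]]
  ]
}}

```text
time_s: 20.43
tool_pos: [608.0, 153.6, 223.5]
tool_rot: [3.141, -0.052, 0.001]
wrist_force: [-0.5, -0.2, -1.3]
finger_gap: 44.0
grasp_force: 29.7
```

Call:
{"api": "jog_arm", "payload": {
  "deltas": [
    [[0,0,0,0,0.3],[0,0,0,0,0.3]]
  ]
}}

```text
time_s: 20.6
tool_pos: [604.1, 153.8, 223.8]
tool_rot: [3.141, -0.051, -0.005]
wrist_force: [-0.6, -0.2, -2.8]
finger_gap: 44.0
grasp_force: 29.7
```

```bash
python3 - <<'E'
from h import *
p=slot(-35,50);to([*p,152],88.2);s=bot.observe();print(s["finger_gap"],s["grasp_force"])
f=grab("wrist");save(f,"k")
E
```

```text
delta [ 0.0017 -0.0004  0.0718] turn -0.1 yaw now -91.9 pos [604.1 153.8 223.8] tilt [-0.003 -0.001 -1.   ] q6 1.83 t 20.6
43.967558603004 29.65270221233368
```

View pics/k.png

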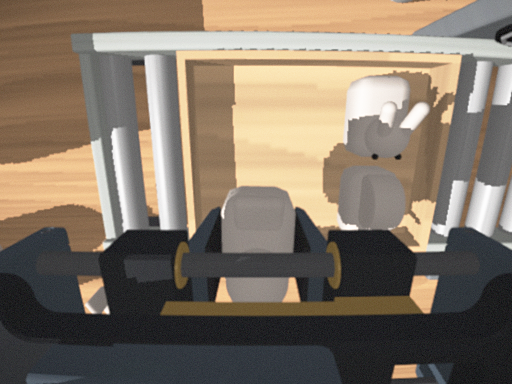

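Call:
{"api": "jog_arm", "payload": {
  "deltas": [
    [[0.001,0,0.03,0,0.3],[0.001,0,0.055,0,0.3],[0.001,0,0.065,0,0.3],[0.001,0,0.068,0,0.3],[0.001,0,0.07,0,0.3],[0.001,0,0.071,0,0.3],[0.001,0,0.072,0,0.3],[0.001,0,0.073,0,0.3],[0.001,0,0.073,0,0.3],[0.001,0,0.073,0,0.3]]
  ]
}}

```text
time_s: 21.48
tool_pos: [606.6, 153.9, 152.3]
tool_rot: [-3.141, 0.051, -0.002]
wrist_force: [0.0, -0.5, -0.9]
finger_gap: 44.2
grasp_force: 29.7
```

Call:
{"api": "jog_arm", "payload": {
  "deltas": [
    [[0,0,0,0,0.3]]
  ]
}}

```text
time_s: 21.57
tool_pos: [606.5, 153.9, 152.1]
tool_rot: [-3.141, 0.051, -0.001]
wrist_force: [0.0, 0.4, -1.5]
finger_gap: 44.0
grasp_force: 29.7
```

Call:
{"api": "jog_arm", "payload": {
  "deltas": [
    [[0,0,0.001,0,0.3],[0,0,0.0015,0,0.3],[0,0,0.002,0,0.3],[0,0,0.002,0,0.3]]
  ]
}}

```text
time_s: 21.9
tool_pos: [606.6, 153.9, 151.1]
tool_rot: [-3.141, 0.051, -0.002]
wrist_force: [-2.6, 0.2, 6.0]
finger_gap: 44.3
grasp_force: 29.7
```

Call:
{"api": "jog_arm", "payload": {
  "deltas": [
    [[0,0,0,0,0.7],[0,0,0,0,0.7],[0,0,0,0,0.7],[0,0,-0.01,0,0.7],[0,0,-0.045,0,0.7],[0,0,-0.085,0,0.7],[-0.01,-0.01,-0.12,0,0.9],[-0.035,-0.03,-0.14,0,1],[-0.06,-0.055,-0.14,0,1],[-0.09,-0.08,-0.14,0,1]]
  ]
}}

```text
time_s: 22.73
tool_pos: [519.4, 237.4, 292.4]
tool_rot: [-3.139, 0.054, -0.008]
wrist_force: [0.7, 1.6, -0.4]
finger_gap: 86.9
grasp_force: 0.0
```

Call:
{"api": "jog_arm", "payload": {
  "deltas": [
    [[-0.03,-0.025,0,-7,1],[-0.06,-0.05,0,-14,1],[-0.09,-0.065,0,-20,1],[-0.11,-0.075,0,-20,1],[-0.12,-0.075,0,-20,1],[-0.12,-0.075,0,-20,1]]
  ]
}}

```text
time_s: 23.23
tool_pos: [399.7, 315.8, 290.4]
tool_rot: [3.102, 0.499, -0.0]
wrist_force: [0.2, -0.1, 0.6]
finger_gap: 91.1
grasp_force: 0.0
```

```bash
python3 - <<'E'
from h import *
f=grab("wrist");animals(f)
to([451.3,336.5,85],119.5)
E
```

```text
px [254. 132.] n 1648 ctr 448.5 336.8 size 62 42 axis 29.7 top 69.0
delta [ 0.0539 -0.0043  0.2054] turn -11.3 yaw now -71.8 pos [401.2 315.5 290.3] tilt [ 0.001 -0.    -1.   ] q6 1.9 t 23.3
```

Call:
{"api": "jog_arm", "payload": {
  "deltas": [
    [[0.025,-0.002,0.02,-6,1],[0.051,-0.005,0.05,-11,1],[0.051,-0.005,0.09,-11,1],[0.051,-0.005,0.13,-11,1],[0.051,-0.005,0.165,-11,1],[0.051,-0.005,0.19,-11,1],[0.051,-0.005,0.202,-11,1],[0.051,-0.005,0.205,-11,1],[0.051,-0.005,0.205,-11,0.3],[0.051,-0.005,0.205,-11,0.3]]
  ]
}}

```text
time_s: 24.12
tool_pos: [449.9, 336.2, 85.4]
tool_rot: [-3.041, -0.789, -0.003]
wrist_force: [0.4, 0.1, 0.2]
finger_gap: 80.6
grasp_force: 0.0
```

Call:
{"api": "jog_arm", "payload": {
  "deltas": [
    [[0,0,0,0,0.3],[0,0,0,0,0.3],[0,0,0,0,0.3],[0,0,0,0,0.3],[0,0,0,0,0.3],[0,0,0,0,0.3],[0,0,0,0,0.3],[0,0,0,0,0.3]]
  ]
}}

```text
time_s: 24.78
tool_pos: [448.4, 336.4, 85.1]
tool_rot: [-3.04, -0.791, -0.001]
wrist_force: [-0.2, 0.2, 4.2]
finger_gap: 44.1
grasp_force: 29.9
```

```bash
python3 - <<'E'
from h import *
p=slot(36,50);print(p);to([*p,240],88.2);s=bot.observe();print(s["finger_gap"],s["grasp_force"])
E
```

```text
[676.55277413 151.84454069]
delta [ 0.1094  0.2723 -0.1548] turn 31.0 yaw now -60.8 pos [448.4 336.4  85.1] tilt [ 0.  0. -1.] q6 1.68 t 24.8
44.10492946531722 29.90148514509201
```

Call:
{"api": "jog_arm", "payload": {
  "deltas": [
    [[0,0,-0.03,0,0.3],[0,0,-0.07,0,0.3],[0,0,-0.11,0,0.3],[0.005,0.01,-0.15,5,0.3],[0.018,0.045,-0.155,11,0.3],[0.032,0.08,-0.155,17,0.3],[0.046,0.115,-0.155,23,0.3],[0.06,0.15,-0.155,29,0.3],[0.074,0.185,-0.155,31,0.3],[0.088,0.22,-0.155,31,0.3]]
  ]
}}

```text
time_s: 25.62
tool_pos: [633.3, 185.6, 239.0]
tool_rot: [3.141, -0.053, -0.002]
wrist_force: [1.4, 0.8, -0.8]
finger_gap: 43.6
grasp_force: 29.9
```

Call:
{"api": "jog_arm", "payload": {
  "deltas": [
    [[0.018,0.033,0,0,0.3],[0.035,0.041,0,0,0.3],[0.044,0.036,0,0,0.3],[0.046,0.035,0,0,0.3],[0.046,0.035,0,0,0.3]]
  ]
}}

```text
time_s: 26.03
tool_pos: [677.2, 150.6, 238.6]
tool_rot: [3.141, -0.051, -0.003]
wrist_force: [-0.3, 0.4, -1.7]
finger_gap: 43.8
grasp_force: 29.9
```

```bash
python3 - <<'E'
from h import *
p=slot(36,50);to([*p,152],88.2);s=bot.observe();print(s["finger_gap"],s["grasp_force"])
E
```

```text
delta [-0.0005 -0.0012  0.0866] turn -0.1 yaw now -91.9 pos [677.2 150.6 238.6] tilt [-0.002 -0.    -1.   ] q6 1.81 t 26.0
43.82289276293162 29.90089774131775
```

Call:
{"api": "jog_arm", "payload": {
  "deltas": [
    [[0.002,-0.001,0.03,0,0.3],[0.003,-0.001,0.06,0,0.3],[0.003,-0.001,0.077,0,0.3],[0.003,-0.001,0.083,0,0.3],[0.003,-0.001,0.085,0,0.3],[0.003,-0.001,0.0865,0,0.3],[0.003,-0.001,0.088,0,0.3],[0.003,-0.001,0.088,0,0.3],[0.003,-0.001,0.088,0,0.3]]
  ]
}}

```text
time_s: 26.78
tool_pos: [680.7, 151.5, 153.0]
tool_rot: [-3.141, 0.051, -0.003]
wrist_force: [0.1, -0.6, -1.1]
finger_gap: 43.7
grasp_force: 29.9
```

Call:
{"api": "jog_arm", "payload": {
  "deltas": [
    [[0,0,0,0,0.3]]
  ]
}}

```text
time_s: 26.87
tool_pos: [680.6, 151.5, 152.7]
tool_rot: [-3.141, 0.051, -0.003]
wrist_force: [-0.3, -0.2, -1.8]
finger_gap: 43.7
grasp_force: 29.9
```

Call:
{"api": "jog_arm", "payload": {
  "deltas": [
    [[0,0,0.001,0,0.3],[0,0,0.002,0,0.3],[0,0,0.0025,0,0.3],[0,0,0.0025,0,0.3]]
  ]
}}

```text
time_s: 27.2
tool_pos: [680.5, 151.4, 151.1]
tool_rot: [-3.141, 0.051, -0.003]
wrist_force: [-0.1, -0.0, 5.5]
finger_gap: 43.7
grasp_force: 29.9
```

Call:
{"api": "jog_arm", "payload": {
  "deltas": [
    [[0,0,0,0,0.7],[0,0,0,0,0.7],[0,0,0,0,0.7],[0,0,-0.01,0,0.7],[0,0,-0.045,0,0.7],[0,0,-0.085,0,0.7],[0,0,-0.12,0,0.7],[0,-0.03,-0.15,0,0.4],[-0.02,-0.07,-0.15,0,0],[-0.04,-0.1,-0.15,0,0]]
  ]
}}

```text
time_s: 28.03
tool_pos: [644.8, 253.7, 302.7]
tool_rot: [-3.138, 0.054, -0.01]
wrist_force: [-0.6, 1.2, -1.4]
finger_gap: 46.7
grasp_force: 0.0
```

Call:
{"api": "jog_arm", "payload": {
  "deltas": [
    [[-0.04,-0.015,0,0,0],[-0.07,-0.015,0,0,0],[-0.1,-0.015,0,0,0],[-0.11,-0.015,0,0,0],[-0.11,-0.015,0,0,0]]
  ]
}}

```text
time_s: 28.45
tool_pos: [532.1, 271.4, 300.5]
tool_rot: [-3.141, 0.048, -0.001]
wrist_force: [0.3, 0.6, 0.1]
finger_gap: 13.2
grasp_force: 0.0
```

```bash
python3 - <<'E'
from h import *
f=grab("wrist");save(f,"l");print(bot.observe()["finger_gap"])
to([643,250,150],88.2)
E
```

```text
9.172451512458437
delta [0.1093 0.018  0.1506] turn 0.0 yaw now -91.8 pos [534.  271.4 300.3] tilt [ 0.002  0.001 -1.   ] q6 2.05 t 28.5
```

View pics/l.png

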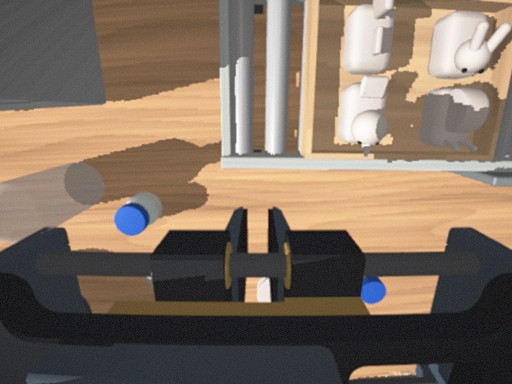

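```bash
python3 - <<'E'
from h import *
f=grab("wrist")
print("tray L",onz(f,[(301,155),(306,30)],96).round(1),"plate inner",onz(f,[(232,153),(236,60)],64).round(1))
E
```

```text
tray L [[565.4 221.9  96. ]
 [691.7 217.8  96. ]] plate inner [[565.6 302.1  64. ]
 [671.6 291.7  64. ]]
```

Call:
{"api": "jog_arm", "payload": {
  "deltas": [
    [[0.04,0.005,0,0,0],[0.08,0.01,0,0,0],[0.105,0.013,0.01,0,0],[0.11,0.013,0.04,0,0],[0.11,0.013,0.08,0,0],[0.11,0.013,0.12,0,0],[0.11,0.013,0.145,0,0],[0.11,0.013,0.15,0,0],[0.11,0.013,0.15,0,0]]
  ]
}}

```text
time_s: 29.3
tool_pos: [644.2, 253.7, 146.6]
tool_rot: [3.139, -0.053, -0.006]
wrist_force: [-0.1, 0.5, -0.0]
finger_gap: 0.3
grasp_force: 0.0
```

Call:
{"api": "jog_arm", "payload": {
  "deltas": [
    [[0,0.003,0,0,0],[0,0.006,0,0,0],[0,0.009,0,0,0],[0,0.012,0,0,0],[0,0.015,0,0,0],[0,0.018,0,0,0],[0,0.021,0,0,0],[0,0.024,0,0,0],[0,0.027,0,0,0],[0,0.03,0,0,0]]
  ]
}}

```text
time_s: 30.13
tool_pos: [642.6, 224.6, 149.2]
tool_rot: [-3.141, 0.051, -0.0]
wrist_force: [-0.2, 1.7, 0.5]
finger_gap: 0.3
grasp_force: 0.2
```

```bash
python3 - <<'E'
from h import *
s=bot.observe();print(s["wrist_force"],s["finger_gap"]); to(s["tool_pos"],88.2)
E
```

```text
[-0.22512609  1.72800032  0.47784255] 0.2908704510129868
delta [0. 0. 0.] turn -0.1 yaw now -91.9 pos [642.6 224.6 149.2] tilt [ 0.     0.001 -1.   ] q6 1.92 t 30.1
```

Call:
{"api": "jog_arm", "payload": {
  "deltas": [
    [[0,0.004,0,0,0],[0,0.01,0,0,0],[0,0.018,0,0,0],[0,0.026,0,0,0],[0,0.034,0,0,0],[0,0.042,0,0,0],[0,0.05,0,0,0],[0,0.058,0,0,0],[0,0.066,0,0,0],[0,0.074,0,0,0]]
  ]
}}

```text
time_s: 30.97
tool_pos: [640.0, 149.7, 149.2]
tool_rot: [3.141, -0.051, -0.001]
wrist_force: [-1.4, 2.9, -0.1]
finger_gap: 0.2
grasp_force: 1.0
```

Call:
{"api": "jog_arm", "payload": {
  "deltas": [
    [[0,0.008,0,0,0],[0,0.016,0,0,0],[0,0.024,0,0,0],[0,0.032,0,0,0],[0,0.04,0,0,0],[0,0.048,0,0,0],[0,0.056,0,0,0],[0,0.064,0,0,0],[0,0.07,0,0,0],[0,0.075,0,0,0]]
  ]
}}

```text
time_s: 31.8
tool_pos: [638.0, 74.7, 149.3]
tool_rot: [3.141, -0.051, 0.001]
wrist_force: [-1.7, 1.0, -0.7]
finger_gap: 0.2
grasp_force: 0.7
```

```bash
python3 - <<'E'
from h import *
f=grab("top");save(f,"m"); to([640,0,150],88.2)
cv2.imwrite("pics/m.png",cv2.resize(f["img"][95:270,160:440],None,fx=2.8,fy=2.8,interpolation=cv2.INTER_CUBIC)[...,::-1])
E
```

```text
delta [ 0.0044  0.0738 -0.0006] turn -0.1 yaw now -91.9 pos [638.   73.9 149.3] tilt [ 0.001 -0.001 -1.   ] q6 1.7 t 31.9
```

View pics/m.png

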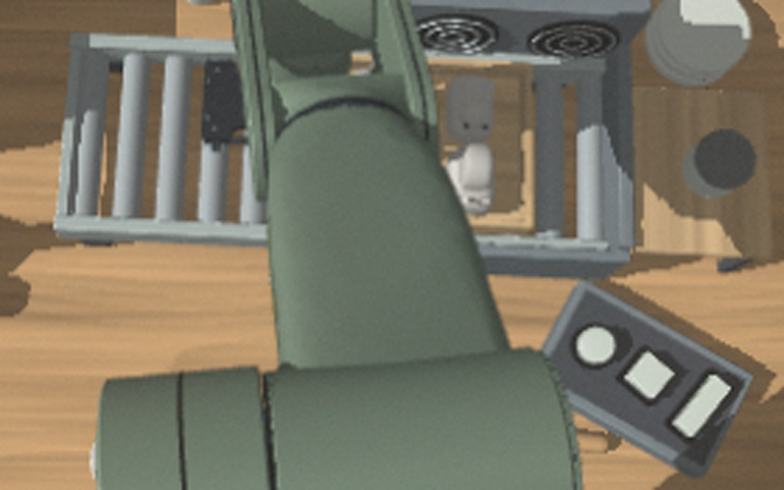

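Call:
{"api": "jog_arm", "payload": {
  "deltas": [
    [[0,0.006,0,0,0],[0,0.012,0,0,0],[0,0.018,0,0,0],[0,0.024,0,0,0],[0,0.03,0,0,0],[0,0.036,0,0,0],[0,0.042,0,0,0],[0,0.048,0,0,0],[0,0.052,0,0,0],[0,0.055,0,0,0]]
  ]
}}

```text
time_s: 32.68
tool_pos: [636.0, 20.0, 149.3]
tool_rot: [3.141, -0.051, 0.0]
wrist_force: [0.4, 2.4, 1.1]
finger_gap: 0.2
grasp_force: 0.6
```

Call:
{"api": "jog_arm", "payload": {
  "deltas": [
    [[0,0.002,0,0,0],[0,0.004,0,0,0],[0,0.006,0,0,0],[0,0.008,0,0,0],[0,0.01,0,0,0],[0,0.012,0,0,0],[0,0.014,0,0,0]]
  ]
}}

```text
time_s: 33.27
tool_pos: [635.5, 6.7, 149.2]
tool_rot: [3.141, -0.05, -0.0]
wrist_force: [-0.1, 1.2, 0.8]
finger_gap: 0.6
grasp_force: 0.6
```

```bash
python3 - <<'E'
from h import *
f=grab("top"); to([640,0,150],88.2);print(bot.observe()["wrist_force"])
P=cloud(f);m=(P[...,2]>103)&(P[...,2]<118)&(P[...,1]<-200)&(P[...,1]>-280)&(abs(P[...,0]-620)<85)
print(np.percentile(P[m],[5,50,95],axis=0).round(1))
m=(abs(P[...,2]-96)<4)&(P[...,1]<-150)&(P[...,1]>-245)&(P[...,0]>560)&(P[...,0]<700)
print(np.percentile(P[m],[5,50,95],axis=0).round(1))
E
```

```text
delta [ 0.0048  0.0061 -0.0008] turn -0.0 yaw now -91.8 pos [635.4   6.2 149.2] tilt [-0.    -0.001 -1.   ] q6 1.6 t 33.3
[ 1.29389824 -1.11279475  0.24751652]
[[ 543.6 -274.5  103.5]
 [ 613.2 -245.8  111.3]
 [ 693.6 -236.4  115.4]]
[[ 565.6 -239.7   93.4]
 [ 625.3 -221.3   96.8]
 [ 692.4 -165.4   99.7]]
```

Call:
{"api": "jog_arm", "payload": {
  "deltas": [
    [[0,0.002,0,0,0],[0,0.004,0,0,0],[0,0.006,0,0,0],[0,0.008,0,0,0]]
  ]
}}

```text
time_s: 33.65
tool_pos: [635.2, -1.4, 149.1]
tool_rot: [-3.141, 0.051, 0.001]
wrist_force: [-0.6, 1.9, 0.9]
finger_gap: 0.5
grasp_force: 0.7
```

Call:
{"api": "jog_arm", "payload": {
  "deltas": [
    [[0,0.001,0,0,0],[0,0.002,0,0,0],[0,0.003,0,0,0],[0,0.004,0,0,0]]
  ]
}}

```text
time_s: 33.98
tool_pos: [635.0, -5.4, 149.1]
tool_rot: [3.141, -0.051, -0.001]
wrist_force: [-1.1, 1.4, -0.2]
finger_gap: 0.4
grasp_force: 0.5
```

```bash
python3 - <<'E'
from h import *
f=grab("top"); print(bot.observe()["wrist_force"])
cv2.imwrite("pics/n.png",cv2.resize(f["img"][95:205,300:440],None,fx=5,fy=5,interpolation=cv2.INTER_CUBIC)[...,::-1])
E
```

```text
[0.0658537  0.46357549 0.24262726]
```

View pics/n.png

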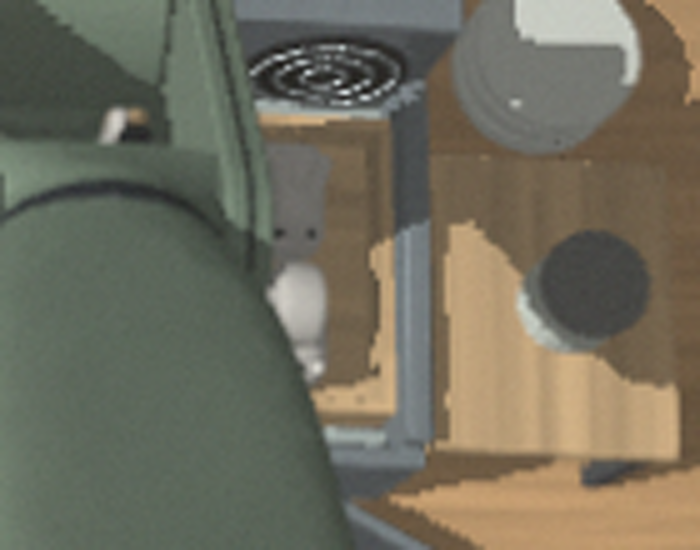

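Call:
{"api": "jog_arm", "payload": {
  "deltas": [
    [[0,0.001,0,0,0],[0,0.002,0,0,0],[0,0.003,0,0,0],[0,0.003,0,0,0]]
  ]
}}

```text
time_s: 34.37
tool_pos: [635.1, -6.8, 149.2]
tool_rot: [-3.138, 0.052, 0.0]
wrist_force: [-0.2, 6.4, 0.3]
finger_gap: 0.1
grasp_force: 3.2
```

Call:
{"api": "jog_arm", "payload": {
  "deltas": [
    [[0,0.001,0,0,0],[0,0.002,0,0,0],[0,0.003,0,0,0],[0,0.003,0,0,0]]
  ]
}}

```text
time_s: 34.7
tool_pos: [635.8, -7.5, 149.3]
tool_rot: [-3.134, 0.053, -0.003]
wrist_force: [2.1, 14.1, -2.1]
finger_gap: 0.5
grasp_force: 6.8
```

Call:
{"api": "jog_arm", "payload": {
  "deltas": [
    [[0,-0.01,0,0,0],[0,-0.025,0,0,0],[0,-0.035,0,0,0],[0,-0.035,-0.04,0,0],[0,-0.035,-0.08,0,0],[-0.01,-0.03,-0.12,0,0],[-0.045,-0.02,-0.14,0,0],[-0.08,0,-0.14,0,0],[-0.11,0.025,-0.14,0,0],[-0.14,0.05,-0.14,0,0]]
  ]
}}

```text
time_s: 35.53
tool_pos: [491.9, -56.7, 289.9]
tool_rot: [3.14, -0.047, 0.002]
wrist_force: [0.4, -0.5, 0.5]
finger_gap: 0.4
grasp_force: 0.0
```

Call:
{"api": "jog_arm", "payload": {
  "deltas": [
    [[-0.02,0.03,0,0,0],[-0.04,0.06,0,0,0],[-0.06,0.09,0,0,0],[-0.08,0.12,0,0,0],[-0.1,0.15,0,0,0],[-0.12,0.175,0,0,0],[-0.135,0.19,0,0,0],[-0.14,0.195,0,0,0],[-0.14,0.195,0,0,0]]
  ]
}}

```text
time_s: 36.28
tool_pos: [346.5, -247.6, 289.4]
tool_rot: [3.141, -0.055, 0.0]
wrist_force: [0.2, 0.2, -0.1]
finger_gap: 0.5
grasp_force: 0.0
```

```bash
python3 - <<'E'
from h import *
f=grab("wrist");save(f,"o")
to([437,-224,160],88)
E
```

```text
delta [ 0.0888 -0.026   0.1295] turn 0.1 yaw now -91.9 pos [ 347.3 -247.   289.4] tilt [ 0.001 -0.    -1.   ] q6 0.96 t 36.3
```

View pics/o.png

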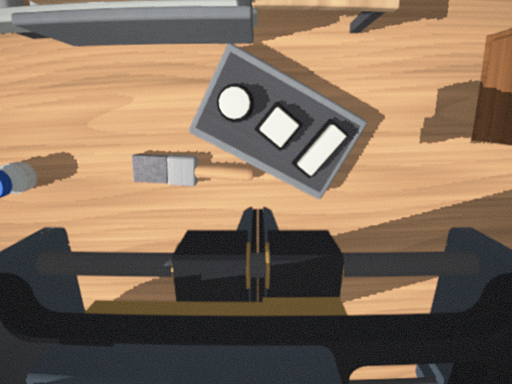

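```bash
python3 - <<'E'
from h import *
f=grab("wrist")
hsv=cv2.cvtColor(f["img"],cv2.COLOR_RGB2HSV);P=cloud(f)
m=((hsv[...,2]>170)&(hsv[...,1]<50)&(abs(P[...,2]-57)<6)&(P[...,1]<-190)).astype(np.uint8)
n,l,st,c=cv2.connectedComponentsWithStats(m)
for i in range(1,n):
    if st[i,4]>150: print("key",c[i].round(),st[i,4],P[l==i].mean(0).round(1),onz(f,[c[i]],57).round(1))
g=grab("top");P=cloud(g)
# tray rim wood pixels & stop
hs=cv2.cvtColor(g["img"],cv2.COLOR_RGB2HSV)
wood=(hs[...,0]>8)&(hs[...,0]<25)&(hs[...,1]>60)
m=wood&(abs(P[...,2]-96)<5)&(P[...,1]<60)&(P[...,1]>-262)&(P[...,0]>530)&(P[...,0]<730)
q=P[m];print("rim y",np.percentile(q[:,1],[.5,2,98,99.5]).round(1),len(q))
m=(P[...,2]>105)&(P[...,2]<118)&(P[...,1]<-200)&(P[...,1]>-262)&(abs(P[...,0]-620)<70)&~wood
print("stop y",np.percentile(P[m][:,1],[2,50,98]).round(1))
for i,(lx,ly) in enumerate([(-37,-50),(36,-50),(-35,50),(36,50)]):
    p=slot(lx,ly)+np.array([-7,-232]); k=(np.hypot(P[...,0]-p[0],P[...,1]-p[1])<38); print("animal top",np.percentile(P[k][:,2],97).round(0))
to([437,-224,165],88.2)
E
```

```text
key [235. 103.] 743 [ 437.3 -223.3   57.4] [[ 437.3 -223.3   57. ]]
key [279. 128.] 794 [ 407.5 -275.    57.4] [[ 407.5 -275.1   57. ]]
key [322. 150.] 942 [ 378.5 -326.9   57.2] [[ 378.6 -327.1   57. ]]
rim y [-261.6 -260.5  -18.5  -18. ] 720
stop y [-253.4 -243.8 -236.2]
animal top 134.0
animal top 138.0
animal top 130.0
animal top 131.0
delta [ 0.0882 -0.0252  0.1244] turn 0.0 yaw now -91.8 pos [ 348.  -246.4  289.3] tilt [ 0.001  0.    -1.   ] q6 0.96 t 36.4
```

Call:
{"api": "jog_arm", "payload": {
  "deltas": [
    [[0.03,-0.008,0.03,0,0],[0.06,-0.017,0.06,0,0],[0.085,-0.0255,0.1,0,0],[0.089,-0.0255,0.13,0,0],[0.089,-0.0255,0.143,0,0],[0.089,-0.0255,0.145,0,0],[0.089,-0.0255,0.145,0,0]]
  ]
}}

```text
time_s: 37.02
tool_pos: [437.5, -223.3, 143.5]
tool_rot: [-3.14, 0.047, 0.003]
wrist_force: [-0.4, -0.7, 0.1]
finger_gap: 0.7
grasp_force: 0.0
```

Call:
{"api": "jog_arm", "payload": {
  "deltas": [
    [[0,0,0.004,0,0],[0,0,0.008,0,0],[0,0,0.011,0,0],[0,0,0.014,0,0],[0,0,0.017,0,0],[0,0,0.018,0,0],[0,0,0.018,0,0],[0,0,0.018,0,0]]
  ]
}}

```text
time_s: 37.68
tool_pos: [437.7, -224.8, 129.3]
tool_rot: [3.14, -0.052, 0.005]
wrist_force: [-3.0, 3.1, 21.6]
finger_gap: 0.3
grasp_force: 10.9
```

Call:
{"api": "jog_arm", "payload": {
  "deltas": [
    [[0,0,-0.01,0,0],[0,0,-0.03,0,0],[0,0,-0.03,0,0],[-0.014,0.026,-0.03,0,0],[-0.028,0.0525,-0.03,0,0],[-0.028,0.0525,-0.025,0,0],[-0.028,0.0525,-0.018,0,0],[-0.028,0.0525,-0.018,0,0],[-0.028,0.0525,-0.018,0,0]]
  ]
}}

```text
time_s: 38.43
tool_pos: [407.1, -275.1, 143.3]
tool_rot: [-3.14, 0.05, 0.003]
wrist_force: [-0.1, -0.1, 0.8]
finger_gap: 0.6
grasp_force: 0.0
```

```bash
python3 - <<'E'
from h import *
to([407.4,-275,143],88.2)
E
```

```text
delta [ 0.0003 -0.0001  0.0003] turn -0.0 yaw now -91.8 pos [ 407.1 -275.1  143.3] tilt [-0.002  0.001 -1.   ] q6 0.98 t 38.4
```

Call:
{"api": "jog_arm", "payload": {
  "deltas": [
    [[0,0,0.004,0,0],[0,0,0.008,0,0],[0,0,0.011,0,0],[0,0,0.014,0,0],[0,0,0.017,0,0],[0,0,0.0175,0,0],[0,0,0.0175,0,0],[0,0,0.0175,0,0]]
  ]
}}

```text
time_s: 39.1
tool_pos: [407.8, -275.6, 129.3]
tool_rot: [3.141, -0.051, 0.002]
wrist_force: [-3.6, 5.4, 22.3]
finger_gap: 0.0
grasp_force: 11.3
```

Call:
{"api": "jog_arm", "payload": {
  "deltas": [
    [[0,0,-0.01,0,0],[0,0,-0.03,0,0],[0,0,-0.03,0,0],[-0.014,0.026,-0.03,0,0],[-0.0275,0.053,-0.03,0,0],[-0.0275,0.053,-0.025,0,0],[-0.0275,0.053,-0.0175,0,0],[-0.0275,0.053,-0.0175,0,0],[-0.0275,0.053,-0.0175,0,0]]
  ]
}}

```text
time_s: 39.85
tool_pos: [377.9, -327.1, 143.1]
tool_rot: [-3.139, 0.05, 0.003]
wrist_force: [-0.4, -0.3, -0.2]
finger_gap: 0.2
grasp_force: 0.0
```

Call:
{"api": "jog_arm", "payload": {
  "deltas": [
    [[0,0,0.004,0,0],[0,0,0.008,0,0],[0,0,0.011,0,0],[0,0,0.014,0,0],[0,0,0.017,0,0],[0,0,0.0175,0,0],[0,0,0.0175,0,0],[0,0,0.0175,0,0]]
  ]
}}

```text
time_s: 40.52
tool_pos: [378.5, -327.7, 129.3]
tool_rot: [3.141, -0.051, 0.002]
wrist_force: [-3.0, 5.0, 21.8]
finger_gap: 0.4
grasp_force: 11.0
```

Call:
{"api": "jog_arm", "payload": {
  "deltas": [
    [[0,0,-0.01,0,0],[0,0,-0.03,0,0],[0,0,-0.06,0,0],[0,0,-0.1,0,0],[-0.02,0.02,-0.14,0,0],[-0.02,0.05,-0.16,0,0],[-0.02,0.08,-0.16,0,0],[-0.02,0.1,-0.16,0,0],[-0.02,0.1,-0.16,0,0],[-0.02,0.1,-0.16,0,0]]
  ]
}}

```text
time_s: 41.35
tool_pos: [354.5, -427.6, 286.0]
tool_rot: [-3.14, 0.053, 0.001]
wrist_force: [-0.4, 0.5, -0.3]
finger_gap: 0.4
grasp_force: 0.0
```

```bash
python3 - <<'E'
from h import *
g=grab("top");P=cloud(g)
hs=cv2.cvtColor(g["img"],cv2.COLOR_RGB2HSV)
wood=(hs[...,0]>8)&(hs[...,0]<25)&(hs[...,1]>60)
m=wood&(abs(P[...,2]-96)<5)&(P[...,1]<60)&(P[...,1]>-236)&(P[...,0]>530)&(P[...,0]<730)
print("rim y",np.percentile(P[m][:,1],[.5,2,98,99.5]).round(1))
m=(P[...,2]>138)&(P[...,2]<154)&(abs(P[...,0]-605)<60)&(abs(P[...,1]+330)<60);print("tub",P[m].mean(0).round(1),m.sum())
for k in [(436.9,-224),(407,-275),(378,-326)]: print(P[np.hypot(P[...,0]-k[0],P[...,1]-k[1])<9][:,2].mean().round(1))
E
```

```text
rim y [-235.9 -235.3  -18.5  -16. ]
tub [ 602.8 -328.5  147. ] 383
58.2
58.3
58.0
```

```bash
python3 -c "
from bench import bot
print(bot.job_done())"
```

```text
the job is handed in; nothing more can be done
None
```

The job is handed in at about 41 s. The tub stands on the middle of the shelf, all four animals stand upright in the tray, the tray is home against the end stop, and the round, square and bar keys were pressed right down in that order and came back up.

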